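# Slide the glass cover under the price frame's sprung clips

## Task

Take the glass cover plate off the cork mat by its red tab, lay it on the entry end of the blue price frame and slide it under both sprung clips, so that they ride up over the glass, until it is fully home against the buffer and both clips have snapped down behind its rear edge; then let go. Be gentle: it is glass, so feel for the bed and the end stop and never force it against the frame (25 N at the very most). Leave the other goods on the counter where they are.

Things in the scene. Friction and masses are not known exactly. Their poses are not given: they have to be found in the camera images.
- plate: Greenish glass cover plate 70 (x) x 110 (y) x 5 mm, about 0.12 kg, lying flat on the mat at first. Origin: centre of its underside, z up; front edge x = +35, rear edge x = -35. Near the rear edge stands a red upright grip tab, 10 thick in x (centre x = -22), 36 wide in y (centred), from the glass top (z = 5) up to z = 50.
- mat: Fixed cork mat, 120 (x) x 160 (y) x 6 mm; origin at the centre of its underside. The plate lies on it.
- frame: Price frame, fixed: blue, 240 (x) x 150 (y) mm; its inner bed (113 wide, coloured strips) has its top 16 above the counter and is sprung: it sinks from 6 N down, 3 N/mm, at most 3 mm. Origin: underside, middle of the width, 115 from the entry end. The plate is pushed along +x; it may overhang the entry end, x = -115. Over the bed |y| < 42 is free for a gripper up to the carriage's cross-bar (point buffer_mid).
- rails_mouth (a point): Point on the bed top on the frame's middle line at the rails' mouth, frame x = -69, z = 16 mm; axes as the frame. Two aluminium rails, tops 4 above the bed, guide the plate's sides: inner faces at y = +-57.5 from frame x = -45 to +120, flaring to about y = +-65 at the mouth.
- teeth_mid (a point): Point on the bed top at frame x = -15 mm: where the clip teeth's holding faces are when the dark steel carriage, which carries clips and buffer, is in its middle place. The carriage is clamped up to 30 mm either way along x from there; this is not reported and must be felt or seen. Clip lips begin 23 before the teeth. Its cheeks (|y| = 64 to 73) reach 20 above the bed.
- buffer_mid (a point): Point on the bed top at frame x = +52.5 mm: the free face of the sprung black rubber end buffer when the carriage is in its middle place (it shifts with the carriage). Slippery; yields from 1.5 N, 0.4 N more per mm, and bottoms hard after 4 mm; at 2.5 mm in, the clips drop behind the plate, and it then holds the plate against them. The cross-bar, 20 high, is 24.5 beyond the face.
- clip_left (a joint): Lift angle (rad) of the left (+y) sprung steel clip: 0 down, about 0.08 riding on the plate. 12 mm wide, centred at y = +48 of the frame, hinged 50 beyond its tooth, 14 above the bed. The round-nosed tooth reaches to 0.5 above the bed; before it an orange ramp rises over 20 mm to 10.5 above the bed, so the plate's edge lifts it. Slippery; pressed down at the tooth by 1 N when down, 1.8 N riding.
- clip_right (a joint): Lift angle (rad) of the right (-y) sprung clip: the same as the left one, centred at y = -48 mm of the frame.
- jar: Bystander: amber glass sweet jar with a red cap, diameter 90, height 130 (mm), loose; origin at the centre of its underside.
- tin: Bystander: red tin, diameter 74, height 90 (mm), loose; origin at the centre of its underside.
- soap: Bystander: blue bottle with white cap, diameter 56, height 170 (mm), loose; origin at the centre of its underside.
- biscuits: Bystander: red biscuit packet 60 x 150 x 45 (mm), loose; origin at the centre of its underside.
- soapbar: Bystander: yellow soap packet 55 x 85 x 30 (mm), loose; origin at the centre of its underside.
- weight: Bystander: brass cylinder weight, diameter 48, height 45 (mm), loose; origin at the centre of its underside.
Things that resemble listed ones, but are neither listed nor needed, are in the scene too. There is more than one size of the plate; the job needs the middle-sized.

How it is judged:
By the outcome, as a careful person would: the job done as asked, in the order asked, and still so for the second after the job is handed in, with the robot touching nothing.
It also fails if it takes over 61 s, if anything falls off the work surface, if the arm or the gripper's body presses on something with over 40 N, if the wrist force passes 120 N, or if a joint passes its speed limit or range.

## Robot

A 6-joint arm with a two-finger parallel gripper is mounted at the origin on the work surface. World frame = base frame: x ahead of the robot, y to its left, z up, the work surface at z = 0. Lengths are in m, angles in rad, forces in N, time in s.
With the tool pointing down it reaches from about 0.3 to 0.95 m from the base axis. Payload 3.1 kg.
Tool frame: the origin (TCP) lies midway between the tips of the shut fingers; the grasp point (between the pads) lies 19 mm behind it; z points along the fingers, y is the line along which they close (so a half turn about z gives the same grasp; the last joint's range is limited). The gripper opens to 85 mm and grips with 20 to 120 N. Pads are 22 mm wide; open, the fingers measure 114 mm over their backs; the gripper's body (76 mm by 85 mm) begins 54 mm behind the grasp point. The pads swing forward as they close: fully open they stand 13 mm farther back than shut.
Start: joints at [-1.318, 0.308, 1.634, -0, 1.2, -0.07], TCP at [0.198, -0.593, 0.192] pointing down, gripper open.
Joint ranges: [-3.06, 3.06], [-0.79, 1.96], [0.05, 2.63], [-1.19, 4.34], [0.05, 2.64], [-2.94, 2.94]. Speed limits (rad/s): [2.79, 2.79, 3.14, 3.14, 3.14, 3.14].

## Interface

Orientations are given as a unit quaternion [w, x, y, z].
In Python, from station import manip gives the robot as it stands.
- The arm moves only by the shell command python3 -m inch 'ROWS' [OPENING]. ROWS is JSON, a list of rows, each an object with "dp": the shift along the tool's x, y, z in m, a list of three; "delta_rot": the turn, a rotation vector about the tool's x, y, z in rad, a list of three. In form: [{"dp": [tx, ty, tz], "delta_rot": [ax, ay, az]}, ...]. A call has 1 to 5 rows; each row is the pose to reach, as a shift and turn from the pose commanded when the call began, along the tool's axes at that moment; what a row does not reach only later rows make up. A row lasts 1/8 s, in which the tool goes at most 62.5 mm and 10.7 degrees, less where a joint would pass 70% of its speed; a pose out of reach is approached as far as the arm can. A call with a gripper value outside its range is refused whole. OPENING is the finger opening in m, from 0 to 0.0854, set as the call begins (- or left out, the last holds). The fingers move at their own pace and stop on an object; the grip force is fixed at half the most. Time passes only in rows, so rows that repeat a pose let the fingers close. It gives the time, the measured TCP pose, the force, the opening and the grip force at its end, in the units of the state.
- manip.state(): the state, without advancing time (a new reading comes with each control period).
- manip.read_camera(name): name is "scene" or "top" or "wrist"; returns the picture (420x560x3 uint8, red, green, blue); there is no depth.
- manip.camera_params(name): a dict with "fx", "fy", "cx", "cy" (pixels), "position" and "orientation" of the camera in the world; the wrist camera has in their place "tool_from_camera" (4x4, takes a point from camera to tool coordinates, whose origin is the TCP and whose axes are the flange's). Camera axes: x right, y down, z forward; pixel columns grow to the right and rows downward; lengths in m; the calibration is good to about 2 mm. A picture is of the moment at which its call begins: read the wrist's pose just before it. camera_params takes no time and is no camera call.
- manip.job_done(): hands the job in; it is judged then, once.
Trained networks look in the newest picture that a camera, given by its name, has taken for a name from the list of things; names that differ only in an ending like _2 or _b are one class to them, and where a whole thing is asked for, a point or a joint stands for the part that bears it (a point fixed in the world has none). Each returns a list of dicts, best first, with "confidence" (0 to 1); they miss things now and then, are a little off and sometimes report something else, mostly with a low value. They report only what shows in the picture. A call takes as long as a camera call. They do not tell look-alikes from the thing itself.
- manip.boxes_of(camera, name): "position" ([x, y, z] in m, in world coordinates, good to about 4 mm: the middle of the surface that is visible of it).
- manip.regions_of(camera, name): "region" (420x560 bool, what is visible of it).
The state is a dict: "time": time; "joint_positions": joint angles; "joint_velocities": joint speeds; "tau": joint torques, N m; "tool_pos": TCP position; "ee_rot": TCP orientation; "wrist_force": force on the tool from outside, world axes, zero at the start; "ft_torque": the same for the moment, N m; "gripper_width": finger opening in m; "grip_force": force on a finger pad.
Only numpy, scipy, OpenCV 4.12 (cv2) and the standard library are available. Lean on these libraries where they do the work, as an engineer would, in place of code of your own. Each camera call takes 0.05 s, during which the arm holds its last target. There are 200 camera calls.

## Working session

There is one attempt and no reset: what is moved stays moved. The work goes in short steps, Python scripts to look and compute and a shell command to move; the robot and the scene stay as the last step left them, time stands still between calls to the robot, and variables do not carry over. Pictures are saved under pics/ and viewed, at most 10 in all, crops included, and the job is handed in when it is done.

```bash
mkdir -p pics; ls; python3 - <<'E'
from station import manip
import cv2,numpy as np
s=manip.state();print({k:np.round(v,4).tolist() for k,v in s.items()})
for c in("scene","top"):
    im=manip.read_camera(c);cv2.imwrite(f"pics/{c}0.png",im[:,:,::-1])
    print(manip.camera_params(c))
    for n in("plate","mat","frame","clip_left","clip_right","buffer_mid"):
        try:print(c,n,[(np.round(d["position"],3).tolist(),round(d["confidence"],2)) for d in manip.boxes_of(c,n)])
        except Exception as e:print(n,e)
print(manip.camera_params("wrist"))
E
```

```text
pics
{'time': 0.0, 'joint_positions': [-1.3177, 0.309, 1.6352, 0.0, 1.1997, -0.0697], 'joint_velocities': [-0.0001, 0.0, -0.0016, -0.0005, 0.0022, -0.0012], 'tau': [-0.0015, -41.5253, -27.6667, -0.0003, 0.0101, -0.0], 'tool_pos': [0.198, -0.5919, 0.1906], 'ee_rot': [-0.0011, 0.987, 0.1607, -0.0001], 'wrist_force': [0.6448, -0.6614, -0.1952], 'ft_torque': [0.0098, 0.0005, 0.0033], 'grip_force': 0.0, 'gripper_width': 0.0853}
{'fx': 408.32716635525816, 'fy': 408.32716635525816, 'cx': 280.28681249865514, 'cy': 212.1176449820888, 'position': array([0.88731025, 0.55223452, 1.00968377]), 'orientation': array([-0.07724132,  0.2287258 ,  0.92706862, -0.28681362])}
scene plate [([0.574, 0.002, 0.003], 0.96), ([0.567, -0.163, 0.01], 0.89), ([0.38, -0.031, 0.009], 0.78), ([0.588, 0.22, 0.011], 0.25)]
scene mat [([0.564, -0.174, 0.002], 0.69)]
scene frame [([0.587, 0.219, 0.016], 0.74)]
scene clip_left [([0.574, 0.262, 0.029], 0.52)]
scene clip_right []
scene buffer_mid [([0.59, 0.218, 0.011], 0.61), ([0.499, 0.443, 0.082], 0.59)]
{'fx': 384.7559387334957, 'fy': 384.7559387334957, 'cx': 274.34966
[... 293 characters left out ...]
 -0.189, 0.002], 0.76)]
top frame [([0.572, 0.209, 0.013], 0.61)]
top clip_left [([0.58, 0.259, 0.032], 0.44), ([0.55, -0.187, 0.004], 0.41)]
top clip_right [([0.552, 0.171, 0.03], 0.63)]
top buffer_mid [([0.57, 0.211, 0.015], 0.82)]
{'fx': 322.01893383460293, 'fy': 322.01893383460293, 'cx': 275.95724957934897, 'cy': 209.35197030992552, 'tool_from_camera': array([[-4.01139712e-04, -9.56120049e-01, -2.92974899e-01,
         7.48440193e-02],
       [ 9.99999680e-01, -1.80595992e-04, -7.79821533e-04,
         8.15515138e-04],
       [ 6.92692909e-04, -2.92975117e-01,  9.56119815e-01,
        -1.80916754e-01],
       [ 0.00000000e+00,  0.00000000e+00,  0.00000000e+00,
         1.00000000e+00]])}
```

View pics/top0.png

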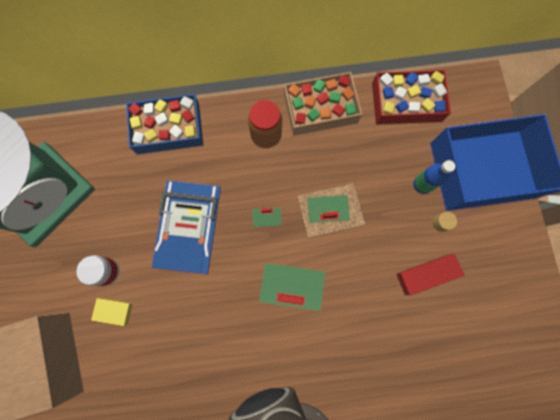

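View pics/scene0.png

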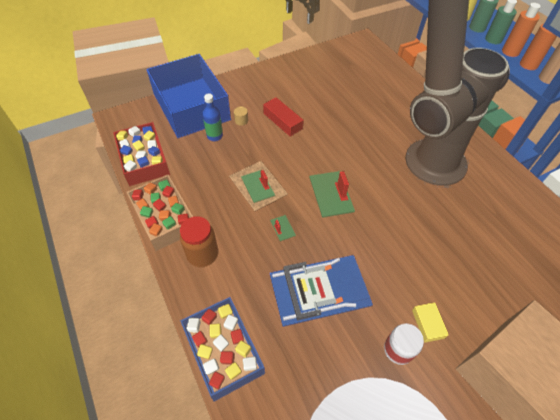

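The top view shows three plates. The middle-sized one is on the mat at about (331,208), with its red tab at (330,215) on the robot side. The frame is at (187,227) with its entry end toward the robot (bottom), and the steel carriage is toward the far end. The look-alike plates are at (267,216), small, and (292,286), large.

```bash
cat > h.py <<'E'
from station import manip
import cv2,numpy as np
from scipy.spatial.transform import Rotation as R
def rot(q): return R.from_quat([q[1],q[2],q[3],q[0]])
def cam(c):
    p=manip.camera_params(c)
    K=np.array([[p["fx"],0,p["cx"]],[0,p["fy"],p["cy"]],[0,0,1]])
    if c=="wrist":
        s=manip.state();T=np.eye(4);T[:3,:3]=rot(s["ee_rot"]).as_matrix();T[:3,3]=s["tool_pos"]
        T=T@p["tool_from_camera"];return K,T[:3,:3],T[:3,3]
    return K,rot(p["orientation"]).as_matrix(),np.array(p["position"])
def p2w(C,px,z):
    K,M,t=C;px=np.atleast_2d(np.asarray(px,float))
    d=(M@np.linalg.inv(K)@np.c_[px,np.ones(len(px))].T).T
    return t+d*((z-t[2])/d[:,2])[:,None]
def w2p(C,X):
    K,M,t=C;x=(K@M.T@(np.atleast_2d(X)-t).T).T;return x[:,:2]/x[:,2:]
def rect(C,mask,z):
    """min area rect in world mm of biggest blob"""
    n,l,st,_=cv2.connectedComponentsWithStats(mask.astype(np.uint8))
    k=1+np.argmax(st[1:,4]);v,u=np.nonzero(l==k)
    w=p2w(C,np.c_[u,v],z)[:,:2]*1000
    return cv2.minAreaRect(w.astype(np.float32)),st[k]
def snap(c,name=None):
    C=cam(c);im=manip.read_camera(c)
    if name: cv2.imwrite("pics/"+name,im[:,:,::-1])
    return C,im
def go(pos,yaw):
    """dp, drot so that tool points down with tool y-axis at world heading yaw(rad)"""
    s=manip.state();r=rot(s["ee_rot"])
    y=np.array([np.cos(yaw),np.sin(yaw),0]);z=np.array([0,0,-1.]);T=np.c_[np.cross(y,z),y,z]
    d=r.inv().apply(np.array(pos)-s["tool_pos"]);rv=(r.inv()*R.from_matrix(T)).as_rotvec()
    print("dp",np.round(d,4),"rot",np.round(rv,4))
E
python3 - <<'E'
from h import *
for c,bp,bf in(("top",(295,180,370,240),(145,175,225,278)),("scene",(228,160,290,210),(265,250,375,328))):
    C=cam(c);im=cv2.imread(f"pics/{c}0.png");hsv=cv2.cvtColor(im,cv2.COLOR_BGR2HSV)
    for nm,b,lo,hi,z in(("plate",bp,(45,70,30),(90,255,255),.011),("frame",bf,(100,120,40),(130,255,255),.010)):
        m=cv2.inRange(hsv,lo,hi);k=np.zeros_like(m);k[b[1]:b[3],b[0]:b[2]]=1
        m=cv2.morphologyEx(m*k,cv2.MORPH_CLOSE,np.ones((9,9)))
        print(c,nm,rect(C,m>0,z))
go([.57,-.17,.25],0);go([.57,-.17,.25],np.pi)
E
```

```text
top plate (((568.5497436523438, -172.6250457763672), (107.03620147705078, 67.04304504394531), 85.48055267333984), array([308, 196,  41,  26, 783], dtype=int32))
top frame (((529.1039428710938, 223.3650665283203), (146.14088439941406, 140.5007781982422), 75.83792877197266), array([ 153,  220,   62,   53, 1715], dtype=int32))
scene plate (((570.778564453125, -171.30722045898438), (107.11302185058594, 66.7063217163086), 86.35960388183594), array([242, 171,  32,  31, 498], dtype=int32))
scene frame (((577.0498657226562, 213.096435546875), (147.56771850585938, 235.52313232421875), 75.53108215332031), array([ 270,  256,  101,   70, 2843], dtype=int32))
dp [ 0.4867 -0.283  -0.0582] rot [ 1.000e-04  1.000e-04 -1.248e+00]
dp [ 0.4867 -0.283  -0.0582] rot [ 1.0000e-04 -1.0000e-04  1.8936e+00]
```

```bash
python3 -m inch '[{"dp":[0.05,-0.03,-0.05],"delta_rot":[0,0,-0.13]},{"dp":[0.1,-0.06,-0.058],"delta_rot":[0,0,-0.28]},{"dp":[0.15,-0.09,-0.058],"delta_rot":[0,0,-0.44]},{"dp":[0.2,-0.12,-0.058],"delta_rot":[0,0,-0.6]},{"dp":[0.25,-0.15,-0.058],"delta_rot":[0,0,-0.76]}]'; python3 -c "
from h import *
go([.57,-.17,.2],-.08)"
```

```text
time: 1.32
tool_pos: [0.389, -0.3696, 0.2503]
ee_rot: [0.001, 0.856, 0.518, 0.0]
wrist_force: [-0.1, -0.7, 0.0]
gripper_width: 0.0855
grip_force: 0.0
dp [0.2609 0.0676 0.0503] rot [ 0.0012  0.0006 -0.4027]
```

```bash
python3 -m inch '[{"dp":[0.05,0.01,0.01],"delta_rot":[0,0,-0.15]},{"dp":[0.1,0.02,0.02],"delta_rot":[0,0,-0.3]},{"dp":[0.15,0.035,0.03],"delta_rot":[0,0,-0.4]},{"dp":[0.2,0.05,0.04],"delta_rot":[0,0,-0.4]},{"dp":[0.25,0.065,0.05],"delta_rot":[0,0,-0.4]}]';python3 -m inch '[{"dp":[0,0,0],"delta_rot":[0,0,0]}]' ; python3 - <<'E'
from h import *
C,im=snap("wrist","w1.png");np.savez("w1.npz",K=C[0],M=C[1],t=C[2])
hsv=cv2.cvtColor(im,cv2.COLOR_RGB2HSV)
g=cv2.inRange(hsv,(45,70,30),(90,255,255));g=cv2.morphologyEx(g,cv2.MORPH_CLOSE,np.ones((9,9)))
print("plate",rect(C,g>0,.011))
r=cv2.inRange(hsv,(0,150,60),(8,255,255))|cv2.inRange(hsv,(172,150,60),(180,255,255))
print("tab top",rect(C,r>0,.056));print(np.round(manip.state()["tool_pos"],4))
E
```

```text
time: 1.95
tool_pos: [0.5636, -0.1796, 0.1998]
ee_rot: [0.0, 0.737, 0.675, 0.0]
wrist_force: [0.2, -0.3, -0.5]
gripper_width: 0.0856
grip_force: 0.0
time: 2.08
tool_pos: [0.5637, -0.1778, 0.1987]
ee_rot: [-0.001, 0.736, 0.677, 0.0]
wrist_force: [-0.7, -0.8, -0.5]
gripper_width: 0.0857
grip_force: 0.0
plate (((382.6947021484375, -48.19209289550781), (155.07923889160156, 101.63044738769531), 73.85289764404297), array([   46,     0,   104,   153, 12123], dtype=int32))
tab top (((359.0513610839844, -40.874786376953125), (62.61154556274414, 59.02440643310547), 73.71810913085938), array([   8,   20,   68,   82, 4269], dtype=int32))
[ 0.5627 -0.1795  0.1992]
```

View pics/w1.png

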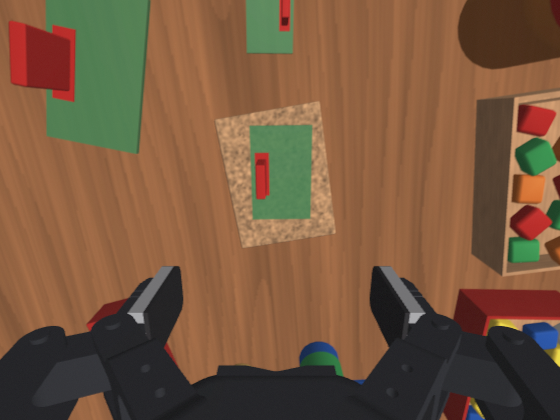

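The plate lies at px (281,172) and is square to the gripper. Its tab is at (262,176). I'll measure these and then go look at the frame.

```bash
python3 - <<'E'
from h import *
d=np.load("w1.npz");C=(d["K"],d["M"],d["t"]);im=cv2.imread("pics/w1.png");hsv=cv2.cvtColor(im,cv2.COLOR_BGR2HSV)
b=np.zeros(im.shape[:2],np.uint8);b[95:260,205:345]=255
g=cv2.inRange(hsv,(45,70,30),(90,255,255))&b
r=(cv2.inRange(hsv,(0,150,60),(8,255,255))|cv2.inRange(hsv,(172,150,60),(180,255,255)))&b
print("plate",rect(C,(g|r)>0,.011),rect(C,g>0,.011))
print("tab ",rect(C,r>0,.056),rect(C,r>0,.011))
v,u=np.nonzero(r);print(u.min(),u.max(),v.min(),v.max())
for zz,x,y in((.011,-35,0),(.011,35,0),(.056,-22,0),(.056,-22,18),(.011,-22,-18),(.011,-22,18)):
    pass
go([.5,.16,.24],-.253)
E
```

```text
plate (((569.872802734375, -173.56155395507812), (108.91448211669922, 68.6733169555664), 85.79081726074219), array([ 250,  125,   62,   94, 5414], dtype=int32)) (((569.872802734375, -173.56155395507812), (108.91448211669922, 68.6733169555664), 85.79081726074219), array([ 250,  125,   62,   94, 4821], dtype=int32))
tab  (((550.2373657226562, -165.85598754882812), (46.5179328918457, 13.087977409362793), 84.79346466064453), array([255, 153,  14,  46, 593], dtype=int32)) (((547.4548950195312, -174.43777465820312), (52.9847412109375, 14.907455444335938), 84.79327392578125), array([255, 153,  14,  46, 593], dtype=int32))
255 268 153 198
dp [ 0.3329 -0.0913 -0.0407] rot [-1.400e-03  1.000e-04  1.682e-01]
```

```bash
python3 -m inch '[{"dp":[0.06,-0.0,0],"delta_rot":[0,0,0.06]},{"dp":[0.12,-0.005,0],"delta_rot":[0,0,0.13]},{"dp":[0.18,-0.01,0],"delta_rot":[0,0,0.18]},{"dp":[0.24,-0.015,0],"delta_rot":[0,0,0.18]},{"dp":[0.3,-0.02,0],"delta_rot":[0,0,0.18]}]';python3 -m inch '[{"dp":[0.06,0,0],"delta_rot":[0,0,0]},{"dp":[0.08,0,0],"delta_rot":[0,0,0]},{"dp":[0.08,0,0],"delta_rot":[0,0,0]}]' ; python3 - <<'E'
from h import *
C,im=snap("wrist","w2.png");np.savez("w2.npz",K=C[0],M=C[1],t=C[2])
print(np.round(manip.state()["tool_pos"],4))
hsv=cv2.cvtColor(im,cv2.COLOR_RGB2HSV)
m=cv2.inRange(hsv,(100,120,40),(130,255,255));m=cv2.morphologyEx(m,cv2.MORPH_CLOSE,np.ones((25,25)))
for z in(0,.01,.016):print(z,rect(C,m>0,z))
E
```

```text
time: 2.75
tool_pos: [0.5688, 0.1198, 0.2006]
ee_rot: [0.001, 0.796, 0.605, 0.0]
wrist_force: [-0.4, -0.2, 0.5]
gripper_width: 0.085
grip_force: 0.0
time: 3.12
tool_pos: [0.5902, 0.1964, 0.1999]
ee_rot: [0.0, 0.795, 0.607, -0.0]
wrist_force: [-0.2, -0.6, 0.3]
gripper_width: 0.0853
grip_force: 0.0
[0.5899 0.1953 0.1997]
0 (((575.049072265625, 210.39300537109375), (152.3199920654297, 244.3394775390625), 75.54804229736328), array([  150,    99,   218,   130, 17333], dtype=int32))
0.01 (((575.9686889648438, 211.90826416015625), (148.3197784423828, 237.9226531982422), 75.5480728149414), array([  150,    99,   218,   130, 17333], dtype=int32))
0.016 (((576.520263671875, 212.81739807128906), (145.91964721679688, 234.0725555419922), 75.5480728149414), array([  150,    99,   218,   130, 17333], dtype=int32))
```

View pics/w2.png

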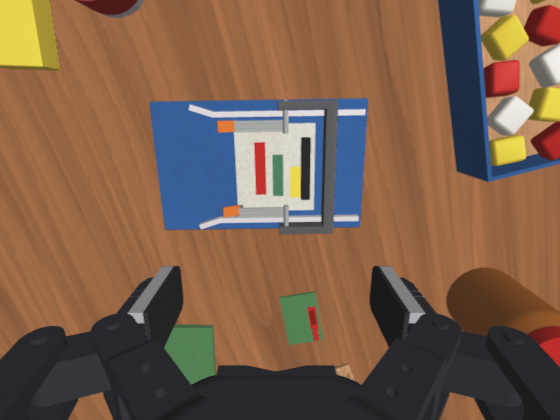

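The frame sits square in view. The rail mouths are at (192,108) and (203,225), the orange clip ramps at (226,127) and (231,211), the black buffer at (305,168) and the cross-bar at (330,165).

```bash
python3 - <<'E'
from h import *
d=np.load("w2.npz");C=(d["K"],d["M"],d["t"]);im=cv2.imread("pics/w2.png");hsv=cv2.cvtColor(im,cv2.COLOR_BGR2HSV)
a=np.radians(-14.45);X=np.array([np.cos(a),np.sin(a)]);Y=np.array([-X[1],X[0]]);O=np.array([575.6,211.3])-5*X
def fr(px,z):
    w=p2w(C,px,z)[:,:2]*1000-O;return np.c_[w@X,w@Y]
def st(m,box,z,n):
    x0,y0,x1,y1=box;v,u=np.nonzero(m[y0:y1,x0:x1]);f=fr(np.c_[u+x0,v+y0],z)
    print(n,len(u),np.round(np.percentile(f,[1,50,99],axis=0),1).tolist())
o=cv2.inRange(hsv,(5,150,120),(20,255,255))
st(o,(210,115,245,140),.022,"orL");st(o,(215,200,250,225),.022,"orR")
gr=cv2.cvtColor(im,cv2.COLOR_BGR2GRAY)
blk=(gr<45)
st(blk,(295,130,315,205),.022,"buf")
print("row168",gr[168,285:345].tolist())
for x in (215,260,300,350):
    c=gr[100:235,x];print(x,"bright",[int(k)+100 for k in np.nonzero(c>150)[0]][:6],[int(k)+100 for k in np.nonzero(c>150)[0]][-6:])
print("edges fr: buffer col301",fr([[301,168]],.022),"bar 323",fr([[323,168]],.036))
cv2.imwrite("pics/w2c.png",cv2.resize(im[90:245,140:380],None,fx=3.3,fy=3.3,interpolation=cv2.INTER_CUBIC))
print("state",manip.state()["tool_pos"])
E
```

```text
orL 177 [[-38.6, 43.0], [-30.5, 48.3], [-22.0, 53.6]]
orR 145 [[-38.9, -53.9], [-30.6, -47.8], [-21.4, -41.8]]
buf 338 [[52.5, -32.3], [55.8, 4.7], [60.2, 34.3]]
row168 [214, 216, 218, 219, 217, 211, 205, 206, 205, 206, 206, 206, 206, 207, 206, 171, 88, 42, 43, 44, 43, 45, 45, 45, 61, 170, 215, 216, 218, 179, 109, 93, 93, 93, 93, 92, 89, 69, 45, 51, 81, 93, 90, 90, 93, 93, 92, 94, 96, 95, 90, 89, 93, 94, 93, 93, 93, 93, 94, 93]
215 bright [112, 113, 114, 115, 116, 117] [219, 220, 221, 222, 223, 224]
260 bright [111, 112, 113, 114, 115, 116] [217, 218, 219, 220, 221, 222]
300 bright [110, 111, 112, 113, 114, 115] [216, 217, 218, 219, 220, 221]
350 bright [109, 110, 111, 112, 113, 114] [215, 216, 217, 218, 219, 220]
edges fr: buffer col301 [[51.60394112  1.41688697]] bar 323 [[74.24226814  3.4765093 ]]
state [0.58986517 0.1952757  0.19971962]
```

View pics/w2c.png

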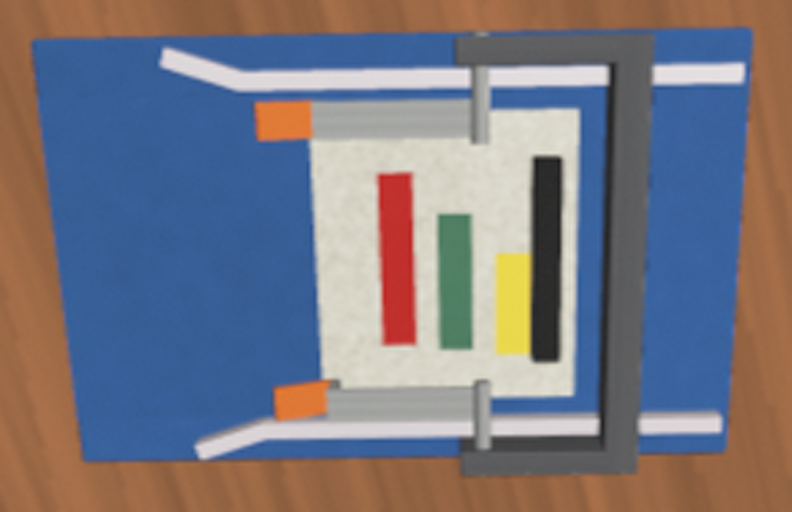

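The carriage is close to its middle place: lips at frame x ≈ -38.7, buffer at ≈ 51.6. Next is the pre-grasp pose over the tab.

```bash
python3 -c "
from h import *
go([.5479,-.1719,.1],-.075)"
```

```text
dp [-0.365   0.0569  0.1003] rot [-0.0003  0.0016 -0.1934]
```

```bash
python3 -m inch '[{"dp":[-0.06,0.01,0],"delta_rot":[0,0,-0.06]},{"dp":[-0.12,0.02,0],"delta_rot":[0,0,-0.13]},{"dp":[-0.18,0.03,0],"delta_rot":[0,0,-0.19]},{"dp":[-0.24,0.04,0.02],"delta_rot":[0,0,-0.193]},{"dp":[-0.3,0.05,0.05],"delta_rot":[0,0,-0.193]}]' >/dev/null;python3 -m inch '[{"dp":[-0.04,0.005,0.03],"delta_rot":[0,0,0]},{"dp":[-0.065,0.007,0.05],"delta_rot":[0,0,0]},{"dp":[-0.065,0.007,0.05],"delta_rot":[0,0,0]},{"dp":[-0.065,0.007,0.05],"delta_rot":[0,0,0]}]' ; python3 - <<'E'
from h import *
C,im=snap("wrist","w3.png")
go([.5479,-.1719,.018],-.075)
for q in((-.0175,0),):pass
hsv=cv2.cvtColor(im,cv2.COLOR_RGB2HSV)
r=(cv2.inRange(hsv,(0,150,60),(8,255,255))|cv2.inRange(hsv,(172,150,60),(180,255,255)))
for n,box in(("all",(150,60,450,300)),):
    b=np.zeros_like(r);b[box[1]:box[3],box[0]:box[2]]=255;print(rect(C,(r&b)>0,.056))
E
```

```text
time: 4.3
tool_pos: [0.5609, -0.1657, 0.1034]
ee_rot: [0.0, 0.734, 0.679, 0.0]
wrist_force: [-1.1, 0.7, -0.2]
gripper_width: 0.0855
grip_force: 0.0
dp [-0.0077 -0.0133  0.0859] rot [ 0.0013  0.0002 -0.0008]
(((550.7040405273438, -163.12655639648438), (50.726139068603516, 12.55368709564209), 85.25331115722656), array([ 253,  179,   18,   66, 1093], dtype=int32))
```

View pics/w3.png

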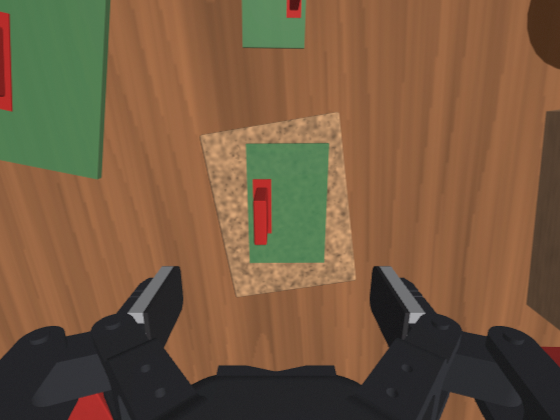

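The tab (top face at px (260,222)) sits between the open fingers, about 13 mm behind their centre line. I'll shift, descend and grip.

```bash
python3 -m inch '[{"dp":[-0.0077,-0.0127,0.0],"delta_rot":[0,0,0]},{"dp":[-0.0077,-0.0127,0.03],"delta_rot":[0,0,0]},{"dp":[-0.0077,-0.0127,0.06],"delta_rot":[0,0,0]},{"dp":[-0.0077,-0.0127,0.08],"delta_rot":[0,0,0]},{"dp":[-0.0077,-0.0127,0.085],"delta_rot":[0,0,0]}]';python3 -m inch '[{"dp":[0,0,0],"delta_rot":[0,0,0]},{"dp":[0,0,0],"delta_rot":[0,0,0]},{"dp":[0,0,0],"delta_rot":[0,0,0]},{"dp":[0,0,0],"delta_rot":[0,0,0]},{"dp":[0,0,0],"delta_rot":[0,0,0]}]' 0.0
```

```text
time: 4.97
tool_pos: [0.547, -0.1709, 0.0167]
ee_rot: [-0.001, 0.733, 0.68, -0.001]
wrist_force: [-0.0, 0.6, -0.1]
gripper_width: 0.0853
grip_force: 0.0
time: 5.6
tool_pos: [0.5484, -0.1717, 0.018]
ee_rot: [0.0, 0.733, 0.68, 0.0]
wrist_force: [0.0, -0.5, 0.5]
gripper_width: 0.0002
grip_force: 0.0
```

```bash
python3 - <<'E'
from h import *
C,im=snap("wrist","w4.png")
T,i2=snap("top","t4.png")
s=cv2.resize(i2[170:260,280:390],None,fx=4,fy=4)
o=np.zeros((420,560,3),np.uint8);o[:360,:440]=s
cv2.imwrite("pics/c4.png",cv2.resize(np.hstack([im,o])[:,:,::-1],(800,300)))
print(np.round(manip.state()["tool_pos"],4))
E
```

```text
[ 0.5483 -0.1716  0.0178]
```

View pics/c4.png

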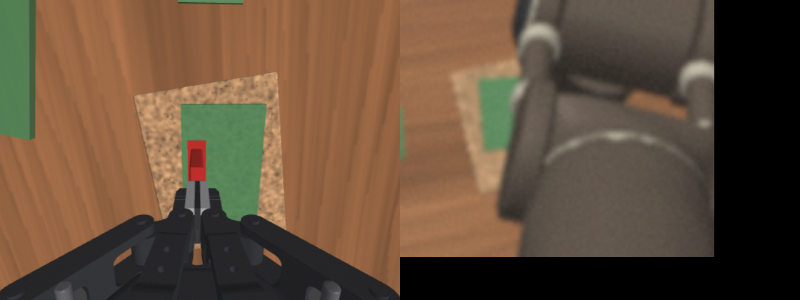

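```bash
python3 - <<'E'
from h import *
C=cam("wrist");im=cv2.imread("pics/w4.png");hsv=cv2.cvtColor(im,cv2.COLOR_BGR2HSV)
print("TCP px",w2p(C,manip.state()["tool_pos"]))
a=-.075;X=np.array([np.cos(a),np.sin(a)]);Y=np.array([-X[1],X[0]]);O=np.array([569.9,-173.5])
for x,y,z in((-22,18,50),(-22,-18,50),(-22,18,5),(-35,55,5),(35,55,5)):
    print((x,y,z),np.round(w2p(C,np.r_[(O+x*X+y*Y)/1000,.006+z/1000])))
g=cv2.inRange(hsv,(45,70,30),(90,255,255));r=(cv2.inRange(hsv,(0,150,60),(8,255,255))|cv2.inRange(hsv,(172,150,60),(180,255,255)))
v,u=np.nonzero(r[150:300,230:320]);print("red",u.min()+230,u.max()+230,v.min()+150,v.max()+150)
col=im[185:275,276];print(col[::4].tolist())
v,u=np.nonzero(g[130:300,230:400]);print("green",u.min()+230,u.max()+230,v.min()+130)
print(p2w(C,[[255,146],[372,146]],.011)*1000)
print([(np.round(b["position"],3),round(b["confidence"],2)) for b in manip.boxes_of("wrist","plate")])
E
```

```text
TCP px [[275.53085578 239.01317268]]
(-22, 18, 50) [[275. 235.]]
(-22, -18, 50) [[275. 301.]]
(-22, 18, 5) [[275. 208.]]
(-35, 55, 5) [[252. 146.]]
(35, 55, 5) [[374. 146.]]
red 262 287 197 253
[[89, 134, 86], [91, 137, 91], [91, 137, 91], [41, 46, 180], [44, 47, 189], [43, 46, 189], [32, 35, 127], [31, 35, 127], [32, 35, 127], [31, 34, 127], [31, 33, 127], [31, 34, 128], [32, 34, 131], [44, 48, 190], [43, 46, 188], [44, 47, 189], [43, 46, 189], [35, 36, 101], [35, 33, 34], [34, 33, 33], [35, 35, 36], [35, 33, 33], [34, 32, 34]]
green 253 372 146
[[ 540.64047002 -116.10368512   11.        ]
 [ 607.7510741  -121.17955679   11.        ]]
[(array([ 0.414, -0.079,  0.005]), 0.98), (array([ 0.573, -0.151,  0.011]), 0.89), (array([ 0.571, -0.041,  0.003]), 0.67)]
```

```bash
python3 - <<'E'
from h import *
C=cam("wrist");s=manip.state();r=rot(s["ee_rot"])
for x in(11,-11):
  for h in(0,-10,-20,-30,-40,-50,-60): print(x,h,np.round(w2p(C,s["tool_pos"]+r.apply(np.array([x,0,h])/1000))[0]))
S,im=snap("scene");c=w2p(S,s["tool_pos"])[0];print(c)
u,v=np.round(c).astype(int);cv2.circle(im,(u,v),1,(0,255,255),-1)
w=cv2.imread("pics/w4.png")[:,:,::-1][130:330,180:380]
a=cv2.resize(im[v-50:v+40,u-45:u+45],(400,400),interpolation=cv2.INTER_CUBIC);b=cv2.resize(w,(400,400),interpolation=cv2.INTER_CUBIC)
cv2.imwrite("pics/c5.png",np.hstack([a,b])[:,:,::-1])
E
```

```text
11 0 [276. 222.]
11 -10 [276. 228.]
11 -20 [275. 234.]
11 -30 [275. 241.]
11 -40 [275. 250.]
11 -50 [275. 259.]
11 -60 [275. 269.]
-11 0 [276. 256.]
-11 -10 [276. 263.]
-11 -20 [276. 271.]
-11 -30 [276. 280.]
-11 -40 [275. 290.]
-11 -50 [275. 302.]
-11 -60 [275. 315.]
[263.74048035 181.47829251]
```

View pics/c5.png

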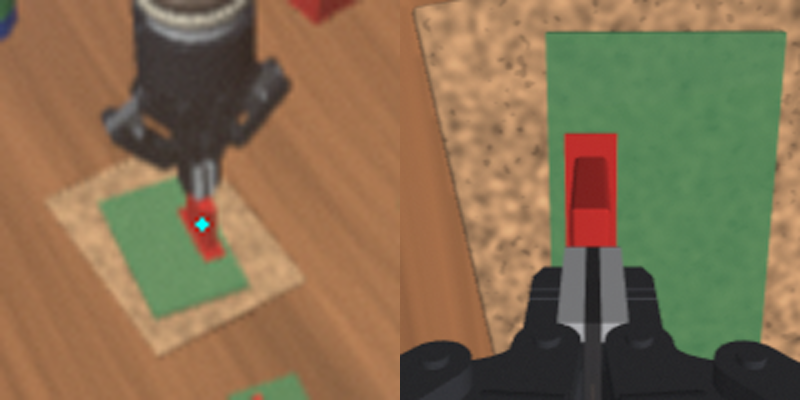

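The pictures settle it. The finger tips are just above the tab top at z ≈ 0.06, about 40 mm short of where the reported TCP says, and the pads shut on nothing with no contact force. I'll reopen and go down in small checked steps.

```bash
python3 -m inch '[{"dp":[0,0,0],"delta_rot":[0,0,0]},{"dp":[0,0,0],"delta_rot":[0,0,0]},{"dp":[0,0,0],"delta_rot":[0,0,0]},{"dp":[0,0,0.004],"delta_rot":[0,0,0]},{"dp":[0,0,0.006],"delta_rot":[0,0,0]}]' 0.06;python3 -m inch '[{"dp":[0,0,0.003],"delta_rot":[0,0,0]},{"dp":[0,0,0.006],"delta_rot":[0,0,0]},{"dp":[0,0,0.006],"delta_rot":[0,0,0]}]'; python3 - <<'E'
from h import *
C,im=snap("wrist","w6.png")
S,i2=snap("scene");s=manip.state();u,v=np.round(w2p(S,s["tool_pos"])[0]).astype(int)
a=cv2.resize(i2[v-60:v+45,u-55:u+50],(420,420),interpolation=cv2.INTER_CUBIC)
b=cv2.resize(im[120:400,130:410],(380,420))
cv2.imwrite("pics/c6.png",np.hstack([a,b])[:,:,::-1])
E
```

```text
time: 6.42
tool_pos: [0.548, -0.1715, 0.0114]
ee_rot: [-0.0, 0.733, 0.68, -0.0]
wrist_force: [-0.1, 0.9, 0.1]
gripper_width: 0.0602
grip_force: 0.0
time: 6.8
tool_pos: [0.5479, -0.1714, 0.0054]
ee_rot: [-0.0, 0.733, 0.68, -0.0]
wrist_force: [1.0, 0.1, -0.2]
gripper_width: 0.0607
grip_force: 0.0
```

View pics/c6.png

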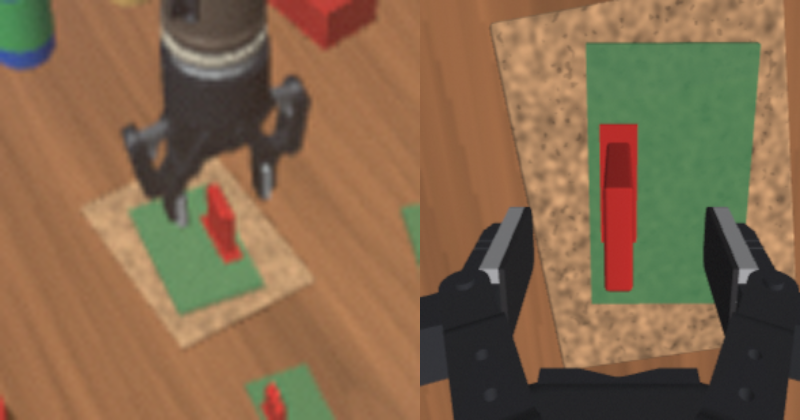

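The fingers straddle the tab and are still high, with no contact. I'll go down another 24 mm and close.

```bash
python3 -m inch '[{"dp":[0,0,0.006],"delta_rot":[0,0,0]},{"dp":[0,0,0.012],"delta_rot":[0,0,0]},{"dp":[0,0,0.018],"delta_rot":[0,0,0]},{"dp":[0,0,0.024],"delta_rot":[0,0,0]},{"dp":[0,0,0.024],"delta_rot":[0,0,0]}]';python3 -m inch '[{"dp":[0,0,0],"delta_rot":[0,0,0]},{"dp":[0,0,0],"delta_rot":[0,0,0]},{"dp":[0,0,0],"delta_rot":[0,0,0]},{"dp":[0,0,0],"delta_rot":[0,0,0]},{"dp":[0,0,0],"delta_rot":[0,0,0]}]' 0.0
```

```text
time: 7.52
tool_pos: [0.5475, -0.1713, -0.0191]
ee_rot: [-0.001, 0.733, 0.68, -0.0]
wrist_force: [1.2, 0.1, -0.0]
gripper_width: 0.0602
grip_force: 0.0
time: 8.15
tool_pos: [0.5488, -0.1718, -0.0178]
ee_rot: [0.0, 0.733, 0.68, 0.0]
wrist_force: [-0.0, -1.0, 2.7]
gripper_width: 0.009
grip_force: 59.1
```

```bash
python3 -m inch '[{"dp":[0,0,-0.01],"delta_rot":[0,0,0]},{"dp":[0,0,-0.03],"delta_rot":[0,0,0]},{"dp":[0,0,-0.055],"delta_rot":[0,0,0]},{"dp":[0,0,-0.08],"delta_rot":[0,0,0]},{"dp":[0,0,-0.08],"delta_rot":[0,0,0]}]'; python3 - <<'E'
from h import *
C,im=snap("wrist","w7.png");s=manip.state();r=rot(s["ee_rot"])
hsv=cv2.cvtColor(im,cv2.COLOR_RGB2HSV)
b=np.zeros(im.shape[:2],np.uint8);b[100:330,200:420]=255
g=cv2.inRange(hsv,(45,70,30),(90,255,255))&b
# plate in tool frame: back-project at glass top, heights relative to tcp
zt=s["tool_pos"][2]+.0243+.005
n,l,st,_=cv2.connectedComponentsWithStats(g);k=1+np.argmax(st[1:,4]);v,u=np.nonzero(l==k);print(st[k])
P=r.inv().apply(p2w(C,np.c_[u,v],zt)-s["tool_pos"])*1000
print(cv2.minAreaRect(P[:,:2].astype(np.float32)),P[:,:2].min(0),P[:,:2].max(0))
m=P[:,0]>20;e=P[m];print("front edge y at x>20:",np.percentile(e[:,1],[0.5,99.5]))
go([.4575,.2417,.06],-.2522)
E
```

```text
time: 8.78
tool_pos: [0.551, -0.1727, 0.0654]
ee_rot: [0.003, 0.733, 0.68, 0.002]
wrist_force: [-0.2, -0.3, -2.1]
gripper_width: 0.0091
grip_force: 58.8
[  249   154   147   156 15982]
((11.668283462524414, 23.70995330810547), (84.96365356445312, 69.69306182861328), 0.08020872622728348) [-30.83990554 -11.14073862] [54.19812788 58.56440053]
front edge y at x>20: [-10.69100532  58.21314101]
dp [ 0.4057 -0.1228  0.0027] rot [0.0035 0.0008 0.1772]
```

View pics/w7.png

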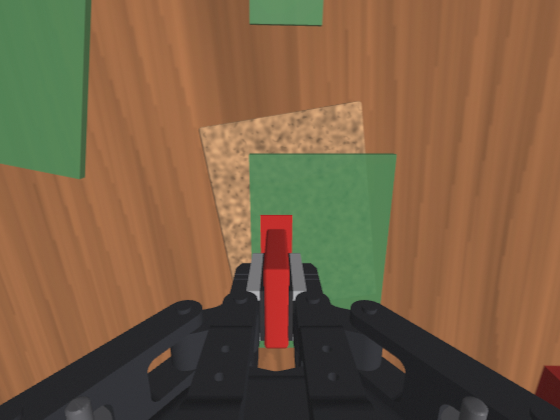

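The plate hangs square in the grip: far edge at row 154, tab centred between the pads. I'll carry it to the entry end.

```bash
python3 -m inch '[{"dp":[0.04,-0.01,0],"delta_rot":[0,0,0.03]},{"dp":[0.09,-0.03,0],"delta_rot":[0,0,0.06]},{"dp":[0.14,-0.045,0],"delta_rot":[0,0,0.1]},{"dp":[0.19,-0.06,0],"delta_rot":[0,0,0.14]},{"dp":[0.24,-0.075,0],"delta_rot":[0,0,0.177]}]' >/dev/null;python3 -m inch '[{"dp":[0.05,-0.005,0],"delta_rot":[0,0,0]},{"dp":[0.1,-0.01,0],"delta_rot":[0,0,0]},{"dp":[0.13,-0.015,0],"delta_rot":[0,0,0]},{"dp":[0.145,-0.018,0],"delta_rot":[0,0,0]},{"dp":[0.145,-0.018,0],"delta_rot":[0,0,0]}]' ; python3 - <<'E'
from h import *
go([.4575,.2417,.01],-.2522)
go([.4575,.2417,-.0083],-.2522)
E
```

```text
time: 10.07
tool_pos: [0.5094, 0.2183, 0.061]
ee_rot: [-0.0, 0.79, 0.613, -0.001]
wrist_force: [-1.0, -1.1, -0.6]
gripper_width: 0.009
grip_force: 58.7
dp [ 0.0098 -0.056   0.051 ] rot [-0.0013  0.0012  0.0017]
dp [ 0.0098 -0.056   0.0693] rot [-0.0013  0.0012  0.0017]
```

```bash
python3 -m inch '[{"dp":[0.005,-0.03,0],"delta_rot":[0,0,0]},{"dp":[0.0098,-0.056,0.0],"delta_rot":[0,0,0]},{"dp":[0.0098,-0.056,0.02],"delta_rot":[0,0,0]},{"dp":[0.0098,-0.056,0.045],"delta_rot":[0,0,0]},{"dp":[0.0098,-0.056,0.051],"delta_rot":[0,0,0]}]';python3 -m inch '[{"dp":[0,0,0],"delta_rot":[0,0,0]}]'; python3 - <<'E'
from h import *
go([.4575,.2417,-.0083],-.2522)
C,im=snap("wrist","w8.png");print(manip.state()["wrist_force"])
E
```

```text
time: 10.7
tool_pos: [0.4563, 0.2394, 0.009]
ee_rot: [-0.0, 0.791, 0.612, -0.002]
wrist_force: [0.0, -0.2, -1.5]
gripper_width: 0.009
grip_force: 58.9
time: 10.82
tool_pos: [0.4581, 0.2406, 0.0105]
ee_rot: [-0.0, 0.791, 0.612, -0.001]
wrist_force: [1.3, -0.1, -0.9]
gripper_width: 0.0092
grip_force: 58.9
dp [ 0.0009 -0.0008  0.0188] rot [-0.001  0.001 -0.001]
[ 0.69754688  0.87834762 -0.14347021]
```

View pics/w8.png

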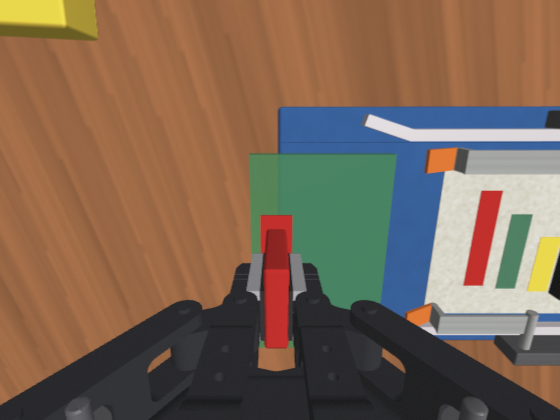

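The glass overlaps the entry end and is parallel to the bed edge (row 141). I'll check the lateral offset and lower until it touches.

```bash
python3 - <<'E'
from h import *
C=cam("wrist");s=manip.state();r=rot(s["ee_rot"])
f=lambda px,z:np.round(r.inv().apply(p2w(C,px,z)-s["tool_pos"])*1000,1)[:,:2].tolist()
g=cv2.imread("pics/w8.png").astype(int)
print("bed edge",f([[300,141],[380,141]],.016),"frame entry",f([[280,120]],.010))
print("rail inner",f([[430,141],[540,140]],.020),"plate far",f([[300,154],[390,154]],s["tool_pos"][2]+.0293))
for c in(450,520):print(g[120:160,c].sum(1).tolist())
E
python3 -m inch '[{"dp":[0,0,0.004],"delta_rot":[0,0,0]},{"dp":[0,0,0.009],"delta_rot":[0,0,0]},{"dp":[0,0,0.013],"delta_rot":[0,0,0]},{"dp":[0,0,0.015],"delta_rot":[0,0,0]},{"dp":[0,0,0.015],"delta_rot":[0,0,0]}]'
```

```text
bed edge [[58.7, 13.3], [58.7, 56.3]] frame entry [[69.4, 2.6]]
rail inner [[59.0, 81.2], [59.5, 138.9]] plate far [[54.9, 11.6], [54.8, 53.7]]
[315, 315, 315, 313, 316, 313, 313, 322, 387, 558, 663, 664, 664, 663, 662, 662, 662, 661, 661, 662, 645, 453, 277, 314, 320, 320, 319, 340, 353, 401, 403, 402, 402, 402, 400, 402, 402, 402, 402, 402]
[309, 303, 307, 303, 304, 303, 301, 313, 395, 570, 658, 658, 657, 658, 656, 655, 655, 655, 655, 655, 637, 434, 277, 313, 315, 314, 316, 312, 314, 336, 420, 496, 496, 494, 496, 494, 488, 481, 480, 489]
time: 11.5
tool_pos: [0.4582, 0.2417, -0.0045]
ee_rot: [-0.0, 0.79, 0.613, -0.0]
wrist_force: [-0.4, -0.3, -1.3]
gripper_width: 0.009
grip_force: 58.9
```

```bash
python3 -m inch '[{"dp":[0.0017,0,0.001],"delta_rot":[0,0,0]},{"dp":[0.0017,0,0.002],"delta_rot":[0,0,0]},{"dp":[0.0017,0,0.003],"delta_rot":[0,0,0]},{"dp":[0.0017,0,0.003],"delta_rot":[0,0,0]}]';python3 -m inch '[{"dp":[0,0,0.0005],"delta_rot":[0,0,0]},{"dp":[0,0,0.0005],"delta_rot":[0,0,0]},{"dp":[0,0,0.001],"delta_rot":[0,0,0]},{"dp":[0,0,0.001],"delta_rot":[0,0,0]}]'
```

```text
time: 12.0
tool_pos: [0.4587, 0.2433, -0.0073]
ee_rot: [-0.0, 0.79, 0.613, -0.0]
wrist_force: [0.2, 0.2, -1.0]
gripper_width: 0.0096
grip_force: 58.9
time: 12.5
tool_pos: [0.459, 0.2435, -0.0079]
ee_rot: [0.0, 0.79, 0.613, 0.0]
wrist_force: [-1.2, -0.1, 2.7]
gripper_width: 0.0092
grip_force: 59.3
```

Contact felt (+4 N). Now I'll slide it in.

```bash
python3 -m inch '[{"dp":[0,0.003,0],"delta_rot":[0,0,0]},{"dp":[0,0.006,0],"delta_rot":[0,0,0]},{"dp":[0,0.009,0],"delta_rot":[0,0,0]},{"dp":[0,0.012,0],"delta_rot":[0,0,0]},{"dp":[0,0.015,0],"delta_rot":[0,0,0]}]';python3 -m inch '[{"dp":[0,0.003,0],"delta_rot":[0,0,0]},{"dp":[0,0.006,0],"delta_rot":[0,0,0]},{"dp":[0,0.009,0],"delta_rot":[0,0,0]},{"dp":[0,0.01,0],"delta_rot":[0,0,0]}]'; python3 - <<'E'
from h import *
s=manip.state();r=rot(s["ee_rot"]);print("F tool",np.round(r.inv().apply(s["wrist_force"]),1),np.round(s["ft_torque"],2))
C,im=snap("wrist","w9.png");cv2.imwrite("pics/c9.png",im[60:380,200:560,::-1])
E
```

```text
time: 13.12
tool_pos: [0.4737, 0.2397, -0.008]
ee_rot: [0.0, 0.79, 0.613, 0.0]
wrist_force: [-1.7, 1.6, 4.7]
gripper_width: 0.0095
grip_force: 59.8
time: 13.62
tool_pos: [0.4833, 0.2371, -0.0082]
ee_rot: [-0.0, 0.79, 0.613, 0.0]
wrist_force: [-1.7, 1.6, 5.4]
gripper_width: 0.0091
grip_force: 59.8
F tool [ 1.1 -2.1 -5.4] [ 0.08  0.17 -0.02]
```

View pics/c9.png

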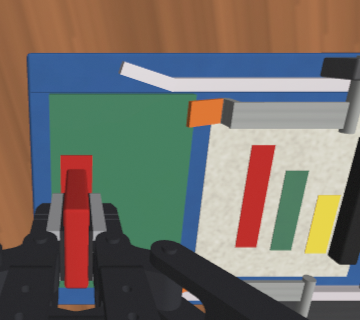

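I've now viewed 12 pictures, over the limit of 10, so from here I use numbers only. That last crop shows the front edge at the left ramp, crop px (195,110), and the plate side just inside the rail line.

```bash
python3 -m inch '[{"dp":[0,0.002,-0.0004],"delta_rot":[0,0,0]},{"dp":[0,0.004,-0.0004],"delta_rot":[0,0,0]},{"dp":[0,0.006,-0.0004],"delta_rot":[0,0,0]},{"dp":[0,0.008,-0.0004],"delta_rot":[0,0,0]}]';python3 -m inch '[{"dp":[0,0.002,0],"delta_rot":[0,0,0]},{"dp":[0,0.004,0],"delta_rot":[0,0,0]},{"dp":[0,0.006,0],"delta_rot":[0,0,0]}]'; python3 -m inch '[{"dp":[0,0.002,0],"delta_rot":[0,0,0]},{"dp":[0,0.004,0],"delta_rot":[0,0,0]},{"dp":[0,0.006,0],"delta_rot":[0,0,0]}]';python3 - <<'E'
from h import *
s=manip.state();r=rot(s["ee_rot"]);print("F tool",np.round(r.inv().apply(s["wrist_force"]),1),np.round(s["ft_torque"],2))
E
```

```text
time: 14.18
tool_pos: [0.49, 0.235, -0.0082]
ee_rot: [-0.0, 0.79, 0.613, -0.001]
wrist_force: [-3.1, 1.7, 2.7]
gripper_width: 0.0093
grip_force: 59.5
time: 14.55
tool_pos: [0.4954, 0.2334, -0.0084]
ee_rot: [-0.001, 0.79, 0.613, -0.001]
wrist_force: [-4.6, 1.5, 2.7]
gripper_width: 0.0095
grip_force: 59.4
time: 14.92
tool_pos: [0.5026, 0.232, -0.008]
ee_rot: [0.0, 0.79, 0.613, -0.0]
wrist_force: [-1.9, -0.2, 1.5]
gripper_width: 0.009
grip_force: 59.2
F tool [-0.7 -1.8 -1.5] [0.08 0.46 0.01]
```

```bash
python3 -m inch '[{"dp":[0,0.003,0],"delta_rot":[0,0,0]},{"dp":[0,0.006,0],"delta_rot":[0,0,0]},{"dp":[0,0.009,0],"delta_rot":[0,0,0]},{"dp":[0,0.012,0],"delta_rot":[0,0,0]}]';python3 -m inch '[{"dp":[0,0.003,0],"delta_rot":[0,0,0]},{"dp":[0,0.006,0],"delta_rot":[0,0,0]},{"dp":[0,0.009,0],"delta_rot":[0,0,0]},{"dp":[0,0.012,0],"delta_rot":[0,0,0]}]'; python3 - <<'E'
from h import *
s=manip.state();r=rot(s["ee_rot"]);print("F tool",np.round(r.inv().apply(s["wrist_force"]),1),np.round(s["ft_torque"],2))
d=s["tool_pos"]*1000-np.array([570.8,212.5,0]);a=-.2522;print("frame x,y",d[0]*np.cos(a)+d[1]*np.sin(a),-d[0]*np.sin(a)+d[1]*np.cos(a),"yaw",np.degrees(np.arctan2(*r.apply([0,1,0])[[1,0]])))
E
```

```text
time: 15.42
tool_pos: [0.5142, 0.2291, -0.0079]
ee_rot: [0.0, 0.79, 0.613, -0.0]
wrist_force: [-3.1, 0.8, 0.9]
gripper_width: 0.0091
grip_force: 59.2
time: 15.92
tool_pos: [0.5258, 0.2261, -0.0078]
ee_rot: [-0.0, 0.79, 0.613, -0.0]
wrist_force: [-2.8, 1.1, 0.2]
gripper_width: 0.0091
grip_force: 59.2
F tool [ 0.4 -2.9 -0.2] [ 0.11  0.42 -0.07]
frame x,y -46.96020878234877 1.954080279502051 yaw -14.439322752786302
```

```bash
python3 -m inch '[{"dp":[0,0.003,0],"delta_rot":[0,0,0]},{"dp":[0,0.006,0],"delta_rot":[0,0,0]},{"dp":[0,0.009,0],"delta_rot":[0,0,0]},{"dp":[0,0.012,0],"delta_rot":[0,0,0]},{"dp":[0,0.015,0],"delta_rot":[0,0,0]}]';python3 -m inch '[{"dp":[0,0.003,0],"delta_rot":[0,0,0]},{"dp":[0,0.006,0],"delta_rot":[0,0,0]},{"dp":[0,0.009,0],"delta_rot":[0,0,0]},{"dp":[0,0.012,0],"delta_rot":[0,0,0]},{"dp":[0,0.015,0],"delta_rot":[0,0,0]}]';python3 -m inch '[{"dp":[0,0.002,0],"delta_rot":[0,0,0]},{"dp":[0,0.004,0],"delta_rot":[0,0,0]},{"dp":[0,0.004,0],"delta_rot":[0,0,0]}]'; cat > st.py <<'E'
from h import *
s=manip.state();r=rot(s["ee_rot"]);print("F tool",np.round(r.inv().apply(s["wrist_force"]),1),np.round(s["ft_torque"],2))
d=s["tool_pos"]*1000-np.array([570.8,212.5,0]);a=-.2522;x=d[0]*np.cos(a)+d[1]*np.sin(a)
print("front",x+57.3,"rear",x-12.7,"y",-d[0]*np.sin(a)+d[1]*np.cos(a))
E
python3 st.py
```

```text
time: 16.55
tool_pos: [0.5403, 0.2224, -0.0078]
ee_rot: [-0.0, 0.79, 0.613, -0.0]
wrist_force: [-2.7, 0.8, 0.8]
gripper_width: 0.0091
grip_force: 59.2
time: 17.18
tool_pos: [0.5549, 0.2187, -0.0078]
ee_rot: [-0.0, 0.79, 0.613, 0.0]
wrist_force: [-2.8, 0.9, 0.1]
gripper_width: 0.009
grip_force: 59.1
time: 17.55
tool_pos: [0.5591, 0.2176, -0.0078]
ee_rot: [0.0, 0.79, 0.613, 0.0]
wrist_force: [-1.4, -0.5, -0.8]
gripper_width: 0.0094
grip_force: 58.9
F tool [-0.8 -1.2  0.8] [-0.01  0.26 -0.01]
front 44.69858557806478 rear -25.301414421935213 y 2.034801830293858
```

```bash
for i in 1; do python3 -m inch '[{"dp":[0,0.001,0],"delta_rot":[0,0,0]},{"dp":[0,0.002,0],"delta_rot":[0,0,0]},{"dp":[0,0.003,0],"delta_rot":[0,0,0]},{"dp":[0,0.004,0],"delta_rot":[0,0,0]},{"dp":[0,0.004,0],"delta_rot":[0,0,0]}]' >/dev/null; done; python3 st.py; python3 -m inch '[{"dp":[0,0.001,0],"delta_rot":[0,0,0]},{"dp":[0,0.002,0],"delta_rot":[0,0,0]},{"dp":[0,0.002,0],"delta_rot":[0,0,0]}]'>/dev/null; python3 st.py
```

```text
F tool [-0.7 -1.4  0.3] [ 0.1   0.33 -0.06]
front 48.376668883950074 rear -21.623331116049922 y 2.0006896849972704
F tool [-0.2 -2.1  0.7] [ 0.1   0.37 -0.03]
front 50.35715068481012 rear -19.642849315189878 y 1.9926201693713579
```

```bash
python3 -m inch '[{"dp":[0,0.0005,0],"delta_rot":[0,0,0]},{"dp":[0,0.001,0],"delta_rot":[0,0,0]},{"dp":[0,0.001,0],"delta_rot":[0,0,0]}]'>/dev/null; python3 st.py; python3 -m inch '[{"dp":[0,0.0005,0],"delta_rot":[0,0,0]},{"dp":[0,0.001,0],"delta_rot":[0,0,0]},{"dp":[0,0.001,0],"delta_rot":[0,0,0]}]'>/dev/null; python3 st.py;  python3 -m inch '[{"dp":[0,0.0005,0],"delta_rot":[0,0,0]},{"dp":[0,0.001,0],"delta_rot":[0,0,0]},{"dp":[0,0.001,0],"delta_rot":[0,0,0]}]'>/dev/null; python3 st.py
```

```text
F tool [-0.4 -1.4  0.5] [0.1  0.27 0.04]
front 51.35599611794227 rear -18.644003882057728 y 2.0114769769553864
F tool [0.3 1.5 2.4] [-0.15 -0.25  0.05]
front 53.733850079942144 rear -16.266149920057853 y 2.171068203105415
F tool [-0.2  1.2  1.2] [-0.08 -0.2   0.03]
front 53.688714919311955 rear -16.311285080688037 y 2.1881451207767912
```

```bash
python3 -m inch '[{"dp":[0,0.0003,0],"delta_rot":[0,0,0]},{"dp":[0,0.0005,0],"delta_rot":[0,0,0]},{"dp":[0,0.0005,0],"delta_rot":[0,0,0]}]'>/dev/null; python3 st.py; python3 - <<'E'
from h import *
a=np.radians(-14.45);X=np.array([np.cos(a),np.sin(a)]);Y=np.array([-X[1],X[0]]);O=np.array([570.8,212.5])
for c in("scene","top","wrist"):
    C,im=snap(c,f"{c}_in.png");hsv=cv2.cvtColor(im,cv2.COLOR_RGB2HSV)
    o=cv2.inRange(hsv,(5,150,120),(20,255,255))
    for sd in(48,-48):
        p=w2p(C,np.r_[(O-30*X+sd*Y)/1000,.022])[0];u,v=np.round(p).astype(int)
        sub=o[max(v-22,0):v+23,max(u-22,0):u+23];y,x=np.nonzero(sub)
        if len(y):
            w=p2w(C,np.c_[x+max(u-22,0),y+max(v-22,0)],.022)[:,:2]*1000-O
            print(c,sd,len(y),np.round(np.percentile(np.c_[w@X,w@Y],[2,50,98],axis=0),1).tolist())
    for n in("clip_left","clip_right"):print(n,[(np.round(b["position"],3).tolist(),round(b["confidence"],2)) for b in manip.boxes_of(c,n)][:2])
E
```

```text
F tool [ 0.6  0.4 -0.4] [ 0.08 -0.14 -0.01]
front 53.69175282819338 rear -16.308247171806613 y 2.1372752397795716
scene 48 18 [[-37.7, 44.1], [-31.7, 48.2], [-24.9, 52.8]]
clip_left [([0.605, -0.427, 0.089], 0.66), ([0.579, 0.263, 0.03], 0.43)]
clip_right [([0.598, 0.227, 0.024], 0.23)]
top -48 14 [[-36.3, -49.9], [-30.7, -46.8], [-5.9, -26.7]]
clip_left [([0.364, -0.387, 0.046], 0.51)]
clip_right [([0.553, 0.168, 0.032], 0.61), ([0.566, 0.171, 0.017], 0.29)]
wrist 48 978 [[-39.3, 42.3], [-30.6, 48.5], [-21.7, 54.2]]
clip_left [([0.575, 0.263, 0.031], 0.63)]
clip_right [([0.559, 0.164, 0.027], 0.74), ([0.568, 0.244, 0.019], 0.34)]
```

```bash
python3 -m inch '[{"dp":[0,0.0004,0],"delta_rot":[0,0,0]},{"dp":[0,0.0008,0],"delta_rot":[0,0,0]},{"dp":[0,0.0008,0],"delta_rot":[0,0,0]}]'>/dev/null; python3 st.py;python3 -m inch '[{"dp":[0,0.0003,0],"delta_rot":[0,0,0]},{"dp":[0,0.0005,0],"delta_rot":[0,0,0]},{"dp":[0,0.0005,0],"delta_rot":[0,0,0]}]'>/dev/null; python3 st.py
```

```text
F tool [ 1.4 -3.2 -2.3] [0.3  0.33 0.03]
front 53.64445826231382 rear -16.355541737686174 y 1.989194475509318
F tool [ 0.5 -4.8 -4.2] [ 0.28  0.62 -0.02]
front 54.449170324154395 rear -15.550829675845598 y 1.820120965985643
```

```bash
python3 -m inch '[{"dp":[0,-0.0008,-0.0002],"delta_rot":[0,0,0]},{"dp":[0,-0.0016,-0.0003],"delta_rot":[0,0,0]},{"dp":[0,-0.0022,-0.0003],"delta_rot":[0,0,0]},{"dp":[0,-0.0022,-0.0003],"delta_rot":[0,0,0]}]'>/dev/null; python3 st.py;python3 -m inch '[{"dp":[0,-0.0005,0],"delta_rot":[0,0,0]},{"dp":[0,-0.001,0],"delta_rot":[0,0,0]},{"dp":[0,-0.001,0],"delta_rot":[0,0,0]}]'>/dev/null; python3 st.py
```

```text
F tool [0.3 2.2 1.8] [-0.09 -0.2   0.01]
front 53.67878095778118 rear -16.321219042218818 y 1.7835459284607076
F tool [-0.9  4.7  3.4] [-0.45 -0.85  0.  ]
front 53.57048237743232 rear -16.42951762256768 y 2.1299557971056053
```

A 4.7 N pull moves it only 0.1 mm and gives no yaw moment, so both clips are holding. I'll relax the pull, release and lift away.

```bash
python3 -m inch '[{"dp":[0,0.0014,0],"delta_rot":[0,0,0]},{"dp":[0,0.0014,0],"delta_rot":[0,0,0]}]'>/dev/null; python3 st.py; python3 -m inch '[{"dp":[0,0,-0.001],"delta_rot":[0,0,0]},{"dp":[0,0,-0.001],"delta_rot":[0,0,0]},{"dp":[0,0,-0.001],"delta_rot":[0,0,0]},{"dp":[0,0,-0.001],"delta_rot":[0,0,0]}]' 0.04; python3 -m inch '[{"dp":[0,0,-0.02],"delta_rot":[0,0,0]},{"dp":[0,0,-0.05],"delta_rot":[0,0,0]},{"dp":[0,0,-0.09],"delta_rot":[0,0,0]},{"dp":[0,0,-0.14],"delta_rot":[0,0,0]},{"dp":[-0.03,0,-0.18],"delta_rot":[0,0,0]}]';python3 -m inch '[{"dp":[0,0,0],"delta_rot":[0,0,0]},{"dp":[0,0,0],"delta_rot":[0,0,0]}]'>/dev/null; python3 - <<'E'
from h import *
a=np.radians(-14.45);X=np.array([np.cos(a),np.sin(a)]);Y=np.array([-X[1],X[0]]);O=np.array([570.8,212.5])
C,im=snap("wrist","w_end.png");hsv=cv2.cvtColor(im,cv2.COLOR_RGB2HSV)
o=cv2.inRange(hsv,(5,150,120),(20,255,255));gm=cv2.inRange(hsv,(45,50,30),(95,255,255))
H,W=o.shape;V,U=np.mgrid[:H,:W];w=p2w(C,np.c_[U.ravel(),V.ravel()],.022)[:,:2]*1000-O
fx=(w@X).reshape(H,W);fy=(w@Y).reshape(H,W)
for n,m,b in(("orL",o,(-60,0,35,60)),("orR",o,(-60,0,-60,-35)),("glass",gm,(-60,80,-70,70))):
    k=(m>0)&(fx>b[0])&(fx<b[1])&(fy>b[2])&(fy<b[3]);print(n,k.sum(),np.round(np.percentile(np.c_[fx[k],fy[k]],[1,50,99],axis=0),1).tolist())
print("time",manip.state()["time"],manip.state()["tool_pos"])
E
```

```text
F tool [-1.   2.7  0.3] [-0.26 -0.44 -0.02]
front 53.63367120541673 rear -16.366328794583268 y 2.1640240238260717
time: 22.88
tool_pos: [0.5669, 0.2156, -0.0066]
ee_rot: [-0.0, 0.79, 0.613, -0.0]
wrist_force: [1.1, 0.8, 1.0]
gripper_width: 0.04
grip_force: 0.0
time: 23.5
tool_pos: [0.5614, 0.1878, 0.1778]
ee_rot: [0.001, 0.79, 0.614, 0.003]
wrist_force: [-0.3, -0.7, 0.1]
gripper_width: 0.04
grip_force: 0.0
orL 216 [[-38.4, 43.3], [-30.2, 48.9], [-21.4, 53.6]]
orR 173 [[-38.2, -54.1], [-29.6, -47.4], [-21.6, -40.7]]
glass 5174 [[-15.3, -48.6], [25.8, 4.8], [53.1, 56.4]]
time 23.8 [0.55900041 0.1865048  0.17292986]
```

```bash
python3 -c "
from station import manip
print(manip.job_done())"
```

```text
the job is handed in; nothing more can be done
None
```

The glass plate is home against the buffer with both clips down behind its rear edge, released with the arm clear, and the job was handed in at about 24 s; wrist-force readings stayed under about 8 N, no other goods were handled, but I viewed 12 pictures against the limit of 10.

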